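# Make up two planting kits

### The job

Make up two planting kits in the seed-box tiers. In the yellow-rimmed tier, put the blue glazed saucer flat in the cork-lined bay with the terracotta pot standing upright in the saucer, and stand the seed tin, lid up, in the bare bay; in the blue-rimmed tier, stand the green plastic pot upright in the cork-lined bay and lay the dibber flat in the bare bay. Set each thing down rather than dropping it, let go of everything, and leave the trowel, hand rake and spray bottle where they are.

Things in the scene. Friction and masses are not known exactly. Their poses are not given: they have to be found in the camera images.
- saucer: small round blue glazed saucer, open side up, outside diameter 64 mm (60 mm at the very bottom), 18 mm high, wall 4 mm, inner floor 4 mm above its underside, inside diameter 56 mm; 60 g. Origin: centre of its underside; z up
- clay_pot: small round empty terracotta pot standing mouth up, 58 mm high; upright collar of 60 mm diameter from 38 mm above its underside to the rim, below it a taper from 51 mm down to 42 mm diameter at the foot; wall 4 mm; 120 g. Origin: centre of its underside; z up
- green_pot: small round empty green plastic pot standing mouth up, 64 mm high; upright collar of 58 mm diameter from 48 mm above its underside to the rim, below it a taper from 53 mm down to 42 mm diameter at the foot; wall 3 mm; 40 g. Origin: centre of its underside; z up
- seed_tin: round closed seed tin standing upright, 46 mm high: aluminium body 48 mm in diameter up to 34 mm, purple lid 50 mm in diameter above; 70 g. Origin: centre of its underside; z up
- dibber: dibber lying flat: square wooden handle 70 mm long (from x = -50 to +20 mm), 20 mm wide and high, then a steel tip 30 mm long (18 mm diameter, tapering to 6 mm) to x = +50 mm; 100 mm long in all, 50 g. Origin: on its axis at mid length, 10 mm above what it lies on; x along it to the tip, z up. Its yaw at the start is within 0.4 rad of pointing along world x
- yellow_tier: open black plastic seed-box tier with yellow rim, fixed, 150 (x) x 190 (y) x 33 mm high, walls 4 mm. Origin: centre of underside, on the bench; z up, x roughly away from the robot. A divider along x at y = 0 makes two bays of 142 (x) x 89 (y) mm: cork-lined (brown floor, 5 mm above bench) centred at x = 0, y = +46.5 mm; bare (black floor, 4 mm above bench) at x = 0, y = -46.5 mm
- blue_tier: open black plastic seed-box tier with blue rim, fixed, 150 (x) x 190 (y) x 33 mm high, walls 4 mm. Origin: centre of underside, on the bench; z up, x roughly away from the robot. A divider along x at y = 0 makes two bays of 142 (x) x 89 (y) mm: cork-lined (brown floor, 5 mm above bench) centred at x = 0, y = -46.5 mm; bare (black floor, 4 mm above bench) at x = 0, y = +46.5 mm
- trowel: green plastic hand trowel lying on the bench, 300 mm long, blade 79 mm wide, up to 24 mm high; bystander. Origin: on its underside near where blade and handle join; x along it to the blade tip
- tined_rake: aluminium three-tined hand rake with a black grip, lying on the bench, 290 mm long, 84 mm wide, 24 mm high; bystander. Origin: on its underside, about mid length; x along it to the tines
- spray_bottle: empty whitish clear spray bottle with a red spray head, standing, 76 mm in diameter, 212 mm high; bystander. Origin: centre of its underside; z up
Not all that is in view belongs to the job. Of the things shaped like the seed_tin, the aluminium one is meant.

How it is judged:
By the outcome, as a careful person would: the job done as asked, in the order asked, and still so for the second after the job is handed in, with the robot touching nothing.
It also fails if it takes over 109 s, if anything falls off the work surface, if the arm or the gripper's body presses on something with over 40 N, if the wrist force passes 120 N, or if a joint passes its speed limit or range.

### The arm

A 6-joint arm with a two-finger parallel gripper is mounted at the origin on the work surface. World frame = base frame: x ahead of the robot, y to its left, z up, the work surface at z = 0. Lengths are in m, angles in rad, forces in N, time in s.
With the tool pointing down it reaches from about 0.35 to 0.85 m from the base axis. Payload 8.1 kg.
Tool frame: the origin (TCP) lies at the very end of the fingers, on their centre line; the grasp point (between the pads) lies 19 mm behind it; z points along the fingers, y is the line along which they close (so a half turn about z gives the same grasp; the last joint's range is limited). The gripper opens to 93 mm and grips with 3 to 60 N. Pads are 15 mm wide; open, the fingers measure 128 mm over their backs; the gripper's body (75 mm by 188 mm) begins 65 mm behind the grasp point.
Start: joints at [1.231, 0.13, 1.488, -0, 1.523, -0.085], TCP at [0.151, 0.581, 0.219] pointing down, gripper open.
Joint ranges: [-2.96, 2.96], [-0.89, 2.26], [0.02, 2.5], [-1.34, 4.48], [0, 2.73], [-2.66, 2.66]. Speed limits (rad/s): [2.39, 2.39, 2.79, 3.14, 3.14, 3.14].

### API

Orientations are given as a rotation vector (axis times angle).
In Python, from plant import monitor, eyes, ticket gives the robot as it stands.
- The arm moves only by the tool arm_command, never from a script. Its argument "deltas" is a list that holds one entry, the list of rows, each a list of 6 numbers: the shift along the world's x, y, z in cm, then the turn, a rotation vector about the world's x, y, z in degrees. In form: [[[tx, ty, tz, rx, ry, rz], ...]]. A call has 1 to 12 rows; each row shifts and turns the commanded pose from where the row before left it; what a row does not reach is not made up. A row lasts 1/12 s, in which the tool goes at most 41.7 mm and 7.16 degrees, less where a joint would pass 70% of its speed; a pose out of reach is approached as far as the arm can. A call is refused whole if a number of a shift passes 4.17 or a number of a turn 7.16, either way. A call with a gripper value outside its range is refused whole. "gripper" is the opening, from -1 (shut) to 1 (fully open), set as the call begins (left out, the last holds). The fingers move at their own pace and stop on an object; "squeeze" is the grip in N (left out, the last holds). Time passes only in rows, so rows that do not move let the fingers close. It gives the time, the measured TCP pose, the force, the opening and the grip force at its end, in the units of the state.
- monitor.read_state(): the state, without advancing time (a new reading comes with each control period).
- eyes.read_camera(name): name is "side" or "top" or "wrist"; returns the picture (420x560x3 uint8, blue, green, red); there is no depth.
- eyes.camera_model(name): a dict with "fx", "fy", "cx", "cy" (pixels), "rvec" (rotation vector, rad) and "tvec" (3), from world to camera coordinates, as OpenCV has them. Camera axes: x right, y down, z forward; pixel columns grow to the right and rows downward; lengths in m; the calibration is good to about 2 mm. A picture is of the moment at which its call begins: read the wrist's pose just before it. camera_model takes no time and is no camera call; for the wrist camera it gives the pose at the moment of the call.
- ticket.close_job(): hands the job in; it is judged then, once.
The state is a dict: "t": time; "q": joint angles; "dq": joint speeds; "joint_torque": joint torques, N m; "tool_pos": TCP position; "orientation": TCP orientation; "force": force on the tool from outside, world axes, zero at the start; "wrist_torque": the same for the moment, N m; "opening": finger opening in m; "gripper_force": force on a finger pad.
Only numpy, scipy, OpenCV 4.12 (cv2) and the standard library are available. Lean on these libraries where they do the work, as an engineer would, in place of code of your own. Each camera call takes 0.05 s, during which the arm holds its last target. There are 200 camera calls.

## Working session

There is one attempt and no reset: what is moved stays moved. The work goes in short steps, Python scripts to look and compute and a tool call to move; the robot and the scene stay as the last step left them, time stands still between calls to the robot, and variables do not carry over. Pictures are saved under pics/ and viewed, at most 14 in all, crops included, and the job is handed in when it is done.

Besides the shell and the picture viewer there is one more tool, called after ">>>" by a JSON object that holds its "fn" and its "kwargs". arm_command: Moves the arm, as the interface text tells. Its arguments: {"type":"object","properties":{"deltas":{"type":"array"},"gripper":{"type":"number"},"squeeze":{"type":"number"}},"required":["deltas"]}

```bash
mkdir -p pics; ls; cat > h.py <<'E'
import sys; sys.path.insert(0,'.')
import numpy as np, cv2
from plant import monitor, eyes, ticket
def cam(n):
    m=eyes.camera_model(n); K=np.array([[m['fx'],0,m['cx']],[0,m['fy'],m['cy']],[0,0,1.]])
    return K,np.array(m['rvec'],float),np.array(m['tvec'],float)
def ray(c,uv,z):
    K,r,t=c; R=cv2.Rodrigues(r)[0]; o=-R.T@t; d=R.T@np.linalg.inv(K)@[uv[0],uv[1],1.]
    return o+d*(z-o[2])/d[2]
def proj(c,P):
    return cv2.projectPoints(np.array(P,float).reshape(-1,3),c[1],c[2],c[0],None)[0].reshape(-1,2)
E
python3 - <<'E'
from h import *
np.set_printoptions(precision=3,suppress=True)
print(monitor.read_state())
for n in('side','top','wrist'):
    c=cam(n); print(n,c)
    im=eyes.read_camera(n); cv2.imwrite(f'pics/{n}0.png',im)
    if n!='wrist': cv2.imwrite(f'pics/{n}0b.png',cv2.resize(im,(800,600),interpolation=cv2.INTER_CUBIC))
E
```

```text
pics
{'t': 0.0, 'q': array([ 1.231,  0.131,  1.489,  0.   ,  1.523, -0.085]), 'dq': array([-0.002, -0.002,  0.   , -0.001,  0.   , -0.   ]), 'joint_torque': array([ -0.001, -55.984, -49.175,   0.077,   0.035,  -0.   ]), 'tool_pos': array([0.151, 0.58 , 0.218]), 'orientation': array([-0.399, -3.116,  0.003]), 'force': array([ 0.418, -0.343, -0.197]), 'wrist_torque': array([ 0.024, -0.014, -0.022]), 'gripper_force': 0.0, 'opening': 0.09267631833301077}
side (array([[379.347,   0.   , 277.449],
       [  0.   , 379.347, 212.049],
       [  0.   ,   0.   ,   1.   ]]), array([ 2.269, -0.338,  0.124]), array([-0.457,  0.137,  0.939]))
top (array([[430.528,   0.   , 276.637],
       [  0.   , 430.528, 211.277],
       [  0.   ,   0.   ,   1.   ]]), array([ 2.168, -2.194,  0.06 ]), array([0.015, 0.479, 1.221]))
wrist (array([[375.033,   0.   , 272.189],
       [  0.   , 375.033, 204.463],
       [  0.   ,   0.   ,   1.   ]]), array([-2.3  , -1.777, -0.254]), array([-0.6  , -0.032,  0.391]))
```

View pics/top0b.png

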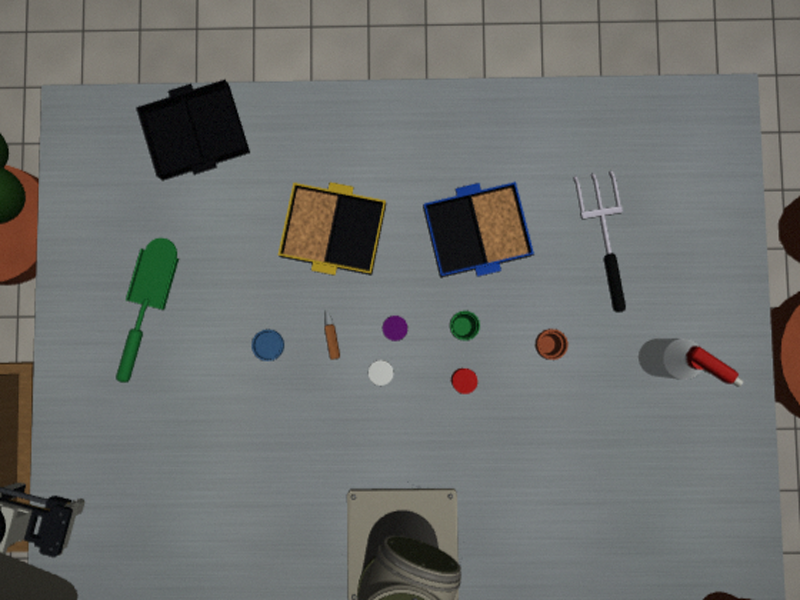

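View pics/side0b.png

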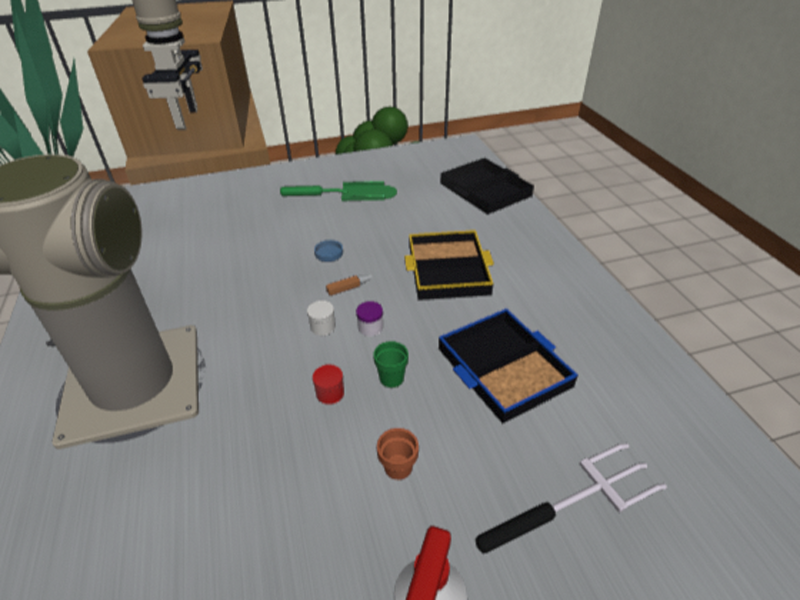

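The top view (800x600) shows the saucer at (268,345), dibber at (332,335), clay pot at (551,344) and green pot at (464,325). There are three tin candidates: purple lid (395,328), white (380,373) and red (464,381). The side view shows the purple-lidded one at (370,318) has the metallic body, so I choose that one. The yellow tier is at (333,229) and the blue tier at (478,229). The black tier at (193,130) is a distractor. A close crop will check the tin and refine the positions.

```bash
python3 - <<'E'
from h import *
t=cv2.imread('pics/top0.png'); s=cv2.imread('pics/side0.png')
a=cv2.resize(t[120:280,170:410],None,fx=3.33,fy=3.33,interpolation=cv2.INTER_CUBIC)  # 800x533
cv2.imwrite('pics/topc.png',a)
b=cv2.resize(s[150:345,200:420],None,fx=3,fy=3,interpolation=cv2.INTER_CUBIC)
cv2.imwrite('pics/sidec.png',b); print(a.shape,b.shape)
# colour blobs
hsv=cv2.cvtColor(t,cv2.COLOR_BGR2HSV); 
def blob(name,lo,hi,z,roi,im=hsv,c=cam('top')):
    x0,y0,x1,y1=roi; m=np.zeros(im.shape[:2],np.uint8); m[y0:y1,x0:x1]=cv2.inRange(im[y0:y1,x0:x1],lo,hi)
    n,l,st,ce=cv2.connectedComponentsWithStats(m); i=1+np.argmax(st[1:,4]); k=np.argwhere(l==i)[:,::-1].astype(np.float32)
    hull=cv2.convexHull(k); (cx,cy),r=cv2.minEnclosingCircle(hull); rect=cv2.minAreaRect(hull)
    M=cv2.moments(hull); mc=(M['m10']/M['m00'],M['m01']/M['m00'])
    print(name,st[i],'circ',np.round([cx,cy,r],1),'mom',np.round(mc,1),'rect',np.round(rect[0],1),np.round(rect[1],1),round(rect[2],1),'world',np.round(ray(c,mc,z),4))
blob('saucer',(95,80,40),(125,255,255),.018,(165,220,210,260))
blob('purple',(130,80,40),(160,255,255),.046,(260,215,295,245))
blob('green',(55,80,20),(90,255,255),.064,(305,210,345,245))
blob('clay',(0,80,40),(20,255,255),.058,(365,220,405,260))
blob('dibH',(0,80,40),(20,255,255),.020,(220,210,245,260))
blob('yellow',(20,120,80),(35,255,255),.033,(185,115,280,200))
blob('blue',(105,150,60),(130,255,255),.033,(285,115,385,200))
E
```

```text
(533, 799, 3) (585, 660, 3)
saucer [176 231  23  22 391] circ [187.  241.5  11.3] mom [186.9 241.3] rect [186.9 241.3] [21.  21.9] 63.4 world [0.3965 0.2666 0.018 ]
purple [268 221  17  18 242] circ [276.1 229.3   8.8] mom [276.  229.3] rect [276.  229.5] [17. 16.] 90.0 world [0.427  0.0107 0.046 ]
green [315 218  21  20 344] circ [325.  227.3  10.5] mom [325.  227.5] rect [325.  227.5] [19. 20.] 90.0 world [ 0.4301 -0.1243  0.064 ]
clay [375 230  23  22 341] circ [386.  240.5  11.1] mom [386.  240.6] rect [386.  240.5] [21.9 20.5] 45.0 world [ 0.3921 -0.2919  0.058 ]
dibH [227 227  11  25 163] circ [231.1 239.   12. ] mom [232.1 238.9] rect [232.1 238.8] [24.   6.8] 79.7 world [0.4019 0.137  0.02  ]
yellow [195 128  75  64 550] circ [232.  159.   41.6] mom [231.9 159.3] rect [231.8 159.5] [66.3 63. ] 11.6 world [0.629  0.1348 0.033 ]
blue [297 128  76  65 519] circ [334.5 160.   41.2] mom [334.4 160.2] rect [334.4 160.3] [62.8 66.2] 76.0 world [ 0.6223 -0.1579  0.033 ]
```

View pics/topc.png

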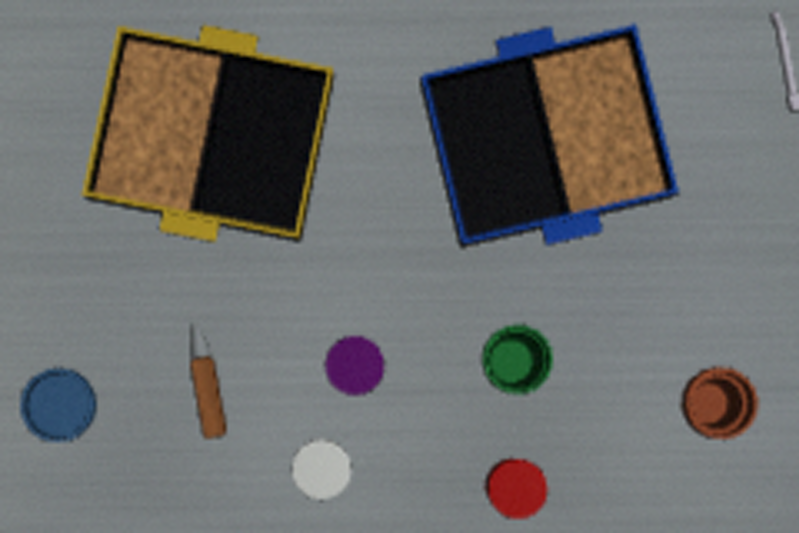

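View pics/sidec.png

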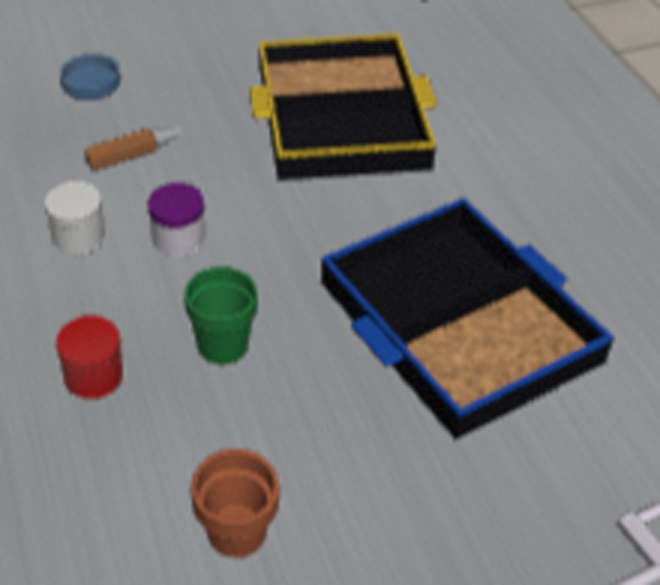

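```bash
cat > loc.py <<'E'
from h import *
from scipy.optimize import least_squares
def hullc(im,lo,hi,roi):
    x0,y0,x1,y1=roi; m=np.zeros(im.shape[:2],np.uint8); m[y0:y1,x0:x1]=cv2.inRange(cv2.cvtColor(im,cv2.COLOR_BGR2HSV)[y0:y1,x0:x1],lo,hi)
    n,l,st,ce=cv2.connectedComponentsWithStats(m); i=1+np.argmax(st[1:,4]); k=np.argwhere(l==i)[:,::-1].astype(np.float32)
    return cen(k),st[i]
def cen(k):
    h=cv2.convexHull(np.float32(k)); M=cv2.moments(h); return np.array([M['m10']/M['m00'],M['m01']/M['m00']])
A=np.linspace(0,2*np.pi,48,endpoint=False)
def rings(*dz): return np.vstack([np.c_[d/2*np.cos(A),d/2*np.sin(A),0*A+z] for d,z in dz])
MOD=dict(saucer=rings((.064,.018),(.060,0)),clay=rings((.060,.058),(.060,.038),(.051,.038),(.042,0)),
 green=rings((.058,.064),(.058,.048),(.053,.048),(.042,0)),lid=rings((.050,.046),(.050,.034)))
E
python3 - <<'E'
from loc import *
np.set_printoptions(precision=4,suppress=True)
I={n:cv2.imread(f'pics/{n}0.png') for n in('top','side')}; C={n:cam(n) for n in I}
S=lambda x0,y0,x1,y1:(200+x0//3,150+y0//3,200+x1//3,150+y1//3)
T={'saucer':((95,80,40),(125,255,255),(165,220,210,260),S(50,45,130,105)),
'clay':((0,80,40),(20,255,255),(365,220,405,260),S(180,430,290,570)),
'lid':((130,80,40),(165,255,255),(260,215,295,245),S(140,170,215,265)),
'green':((55,80,20),(90,255,255),(305,210,345,245),S(175,255,265,370))}
for n,(lo,hi,rt,rs) in T.items():
    m={k:hullc(I[k],lo,hi,r) for k,r in(('top',rt),('side',rs))}
    for use in(['top'],['side'],['top','side']):
        f=lambda p:np.concatenate([cen(proj(C[k],MOD[n]+[p[0],p[1],0]))-m[k][0] for k in use])
        r=least_squares(f,[.4,0]); print(n,use,r.x,r.fun)
# tiers
ct=lambda u,v:(170+u/3.33,120+v/3.33); cs=lambda u,v:(200+u/3,150+v/3)
q={'yellow':([(122,28),(334,70),(300,240),(85,196)],[(262,41),(400,37),(434,150),(277,155)]),
   'blue':([(421,76),(635,26),(678,193),(463,245)],[(462,203),(610,343),(458,412),(324,263)])}
for n,(a,b) in q.items():
    P=np.array([[.075,.095,.033],[.075,-.095,.033],[-.075,-.095,.033],[-.075,.095,.033]])
    a=np.array([ct(*x) for x in a]); b=np.array([cs(*x) for x in b])
    W=lambda p:P@cv2.Rodrigues(np.array([0,0,p[2]]))[0].T+[p[0],p[1],0]
    for nm,fs in(('top',[('top',a)]),('side',[('side',b)]),('both',[('top',a),('side',b)])):
        r=least_squares(lambda p:np.concatenate([(proj(C[k],W(p))-o).ravel() for k,o in fs]),[.62,0.1 if n=='yellow' else -.1,0]); print(n,nm,r.x,np.degrees(r.x[2]),np.abs(r.fun).max())
# dibber: tip and handle ends in top
d=[ray(C['top'],ct(192,325),.010),ray(C['top'],ct(202,357),.02),ray(C['top'],ct(214,437),.02)]
print('dib',d)
e=[ray(C['side'],cs(179,131),.010),ray(C['side'],cs(88,157),.02)]; print(e)
c,_=hullc(I['top'],(0,80,40),(20,255,255),(220,210,245,260)); print(ray(C['top'],c,.018))
c,_=hullc(I['side'],(0,80,40),(20,255,255),S(75,120,165,175)); print(ray(C['side'],c,.011))
print('bottle base',ray(C['top'],(658*.7,357*.7),0),'white',ray(C['top'],ct(322,470),.046),'red',ray(C['top'],ct(517,488),.046))
E
```

```text
saucer ['top'] [0.3966 0.2672] [0. 0.]
saucer ['side'] [0.3965 0.2659] [-0. -0.]
saucer ['top', 'side'] [0.3966 0.2669] [ 0.0777 -0.0049 -0.0424 -0.195 ]
clay ['top'] [ 0.3921 -0.294 ] [ 0. -0.]
clay ['side'] [ 0.3921 -0.294 ] [-0.  0.]
clay ['top', 'side'] [ 0.3921 -0.294 ] [ 0.0125  0.0056  0.0001 -0.0121]
lid ['top'] [0.427  0.0107] [-0.  0.]
lid ['side'] [0.4268 0.0093] [0. 0.]
lid ['top', 'side'] [0.427  0.0103] [ 0.1673  0.0293 -0.0232 -0.2585]
green ['top'] [ 0.4303 -0.1249] [-0. -0.]
green ['side'] [ 0.4304 -0.1251] [ 0. -0.]
green ['top', 'side'] [ 0.4304 -0.125 ] [ 0.0419 -0.0271 -0.0303 -0.0371]
yellow top [ 0.6271  0.1315 -0.2127] -12.185499253953374 0.5752323235355448
yellow side [0.6289 0.1259 1.3756] 78.81843381324289 7.023863188287351
yellow both [0.63   0.1325 0.2769] 15.86474407330456 32.18558981112187
blue top [ 0.6217 -0.1593  0.223 ] 12.776250023874628 0.26885447245643945
blue side [ 0.6212 -0.1645  0.2135] 12.230259897578135 2.1571621071772142
blue both [ 0.6218 -0.1618  0.2181] 12.494677769020305 2.0332272797160442
dib [array([0.4635, 0.1506, 0.01  ]), array([0.4353, 0.1408, 0.02  ]), array([0.3667, 0.1308, 0.02  ])]
[array([0.4638, 0.1449, 0.01  ]), array([0.3684, 0.1207, 0.02  ])]
[0.4019 0.1372 0.018 ]
[0.4016 0.1358 0.011 ]
bottle base [ 0.3628 -0.5191  0.    ] white [0.3389 0.0377 0.046 ] red [ 0.3222 -0.1247  0.046 ]
```

The pose estimates from the top and side cameras agree to about 1 mm, and the close crop confirms the purple-lidded tin has the aluminium body. Next I move above the saucer and turn the closing axis to the yellow tier's x.

>>> {"fn": "arm_command", "kwargs": {"deltas": [[[1.02, -1.3, -0.3, 0, 0, -3.6], [1.02, -1.3, -0.3, 0, 0, -3.6], [1.02, -1.3, -0.3, 0, 0, -3.6], [1.02, -1.3, -0.3, 0, 0, -3.6], [1.02, -1.3, -0.3, 0, 0, -3.6], [1.02, -1.3, -0.3, 0, 0, -3.6], [1.02, -1.3, -0.3, 0, 0, -3.6], [1.02, -1.3, -0.3, 0, 0, -3.6], [1.02, -1.3, -0.3, 0, 0, -3.6], [1.02, -1.3, -0.3, 0, 0, -3.6], [1.02, -1.3, -0.3, 0, 0, -3.6], [1.02, -1.3, -0.3, 0, 0, -3.6]]], "gripper": 1}}

```text
t: 1.15
tool_pos: [0.2739, 0.4238, 0.1822]
orientation: [-1.522, -2.748, 0.001]
force: [-0.3, 0.5, 0.5]
opening: 0.0928
gripper_force: 0.0
```

>>> {"fn": "arm_command", "kwargs": {"deltas": [[[1.02, -1.3, -0.3, 0, 0, -3.6], [1.02, -1.3, -0.3, 0, 0, -3.6], [1.02, -1.3, -0.3, 0, 0, -3.6], [1.02, -1.3, -0.3, 0, 0, -3.6], [1.02, -1.3, -0.3, 0, 0, -3.6], [1.02, -1.3, -0.3, 0, 0, -3.6], [1.02, -1.3, -0.3, 0, 0, -3.6], [1.02, -1.3, -0.3, 0, 0, -3.6], [1.02, -1.3, -0.3, 0, 0, -3.6], [1.02, -1.3, -0.3, 0, 0, -3.6], [1.02, -1.3, -0.3, 0, 0, -3.6], [1.02, -1.3, -0.3, 0, 0, -3.6]]]}}

```text
t: 2.15
tool_pos: [0.3962, 0.2678, 0.1462]
orientation: [-2.427, -1.995, 0.001]
force: [0.2, -0.4, 0.3]
opening: 0.0934
gripper_force: 0.0
```

```bash
cat >> h.py <<'E'
def st():
    s=monitor.read_state(); R=cv2.Rodrigues(np.array(s['orientation'],float))[0]
    print('t %.2f'%s['t'],'pos',np.round(s['tool_pos'],4),'yang %.1f'%np.degrees(np.arctan2(R[1,1],R[0,1])),'z',np.round(R[:,2],3),'F',np.round(s['force'],1),'op %.4f gf %.1f'%(s['opening'],s['gripper_force']),'q6 %.2f'%s['q'][5]); return s
E
python3 - <<'E'
from h import *
st(); c=cam('wrist'); im=eyes.read_camera('wrist')
for p in ([.3966,.2669,.018],[.4166,.1395,.01],[.427,.0107,.046]): print(proj(c,[p]))
cv2.imwrite('pics/w1.png',im)
E
```

```text
t 2.15 pos [0.3962 0.2678 0.1462] yang -11.2 z [-0. -0. -1.] F [ 0.2 -0.4  0.3] op 0.0934 gf 0.0 q6 0.68
[[273.4534014  196.85839268]]
[[321.33963741 321.19011865]]
[[359.45348152 461.21176002]]
```

View pics/w1.png

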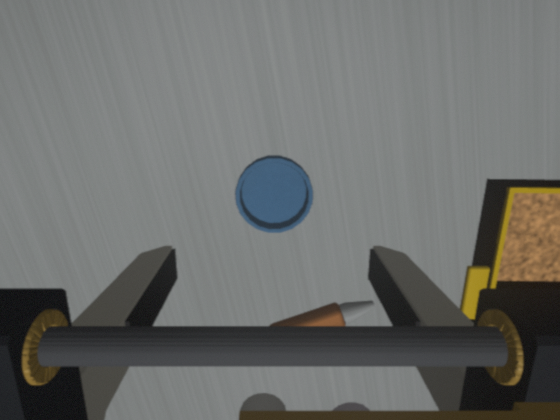

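The saucer is centred at (274,194) against a predicted (273,197), which is within about 2 mm. Descending on it and gripping.

>>> {"fn": "arm_command", "kwargs": {"deltas": [[[0.04, 0, -2.5, 0, 0, -0.8], [0, 0.05, -2.5, 0, 0, 0], [0, 0, -2.5, 0, 0, 0], [0, 0, -2.5, 0, 0, 0], [0, 0, -2, 0, 0, 0], [0, 0, -1.2, 0, 0, 0], [0, 0, -0.6, 0, 0, 0], [0, 0, -0.4, 0, 0, 0], [0, 0, 0, 0, 0, 0], [0, 0, 0, 0, 0, 0]]]}}

```text
t: 3.03
tool_pos: [0.3969, 0.2695, 0.0054]
orientation: [2.438, 1.982, 0.002]
force: [-0.5, -0.1, -0.0]
opening: 0.0931
gripper_force: 0.0
```

>>> {"fn": "arm_command", "kwargs": {"deltas": [[[0, 0, 0, 0, 0, 0], [0, 0, 0, 0, 0, 0], [0, 0, 0, 0, 0, 0], [0, 0, 0, 0, 0, 0], [0, 0, 0, 0, 0, 0], [0, 0, 0, 0, 0, 0], [0, 0, 0, 0, 0, 0], [0, 0, 0, 0, 0, 0]]], "gripper": -1, "squeeze": 12}}

```text
t: 3.7
tool_pos: [0.3967, 0.2692, 0.0049]
orientation: [2.438, 1.981, 0.001]
force: [0.4, -0.7, 3.9]
opening: 0.0642
gripper_force: 12.0
```

>>> {"fn": "arm_command", "kwargs": {"deltas": [[[0, 0, 0.5, 0, 0, 0], [0, 0, 1.5, 0, 0, 0], [0, 0, 2.5, 0, 0, 0], [0.5, -0.2, 2, 0, 0, 0], [1, -0.4, 1.5, 0, 0, 0], [2, -0.75, 0, 0, 0, 0], [2, -0.75, 0, 0, 0, 0], [2, -0.75, 0, 0, 0, 0], [2, -0.75, 0, 0, 0, 0], [2, -0.75, 0, 0, 0, 0], [2, -0.75, 0, 0, 0, 0], [2, -0.75, 0, 0, 0, 0]]]}}

```text
t: 4.7
tool_pos: [0.552, 0.2101, 0.0844]
orientation: [-2.438, -1.981, 0.001]
force: [0.9, 0.3, 0.0]
opening: 0.0645
gripper_force: 12.0
```

>>> {"fn": "arm_command", "kwargs": {"deltas": [[[2, -0.75, 0, 0, 0, 0], [2, -0.75, 0, 0, 0, 0], [2, -0.75, 0, 0, 0, 0], [1.6, -0.55, 0, 0, 0, 0], [1, -0.4, 0, 0, 0, 0], [0, -0.2, 0, 0, 0, 0], [0, 0, 0, 0, 0, 0], [0, 0, 0, 0, 0, 0]]]}}

```text
t: 5.37
tool_pos: [0.6365, 0.1767, 0.0842]
orientation: [-2.437, -1.981, 0.002]
force: [0.5, -0.2, -0.8]
opening: 0.0642
gripper_force: 12.0
```

```bash
python3 - <<'E'
from h import *
s=st(); p=s['tool_pos']; print('delta cm',np.round((np.array([.6377,.1785,.0099])-p)*100,2))
c=cam('wrist'); im=eyes.read_camera('wrist')
cv2.imwrite('pics/w2.png',im)
E
```

```text
t 5.37 pos [0.6365 0.1767 0.0842] yang -11.8 z [-0.001 -0.    -1.   ] F [ 0.5 -0.2 -0.8] op 0.0642 gf 12.0 q6 0.40
delta cm [ 0.12  0.18 -7.43]
```

View pics/w2.png

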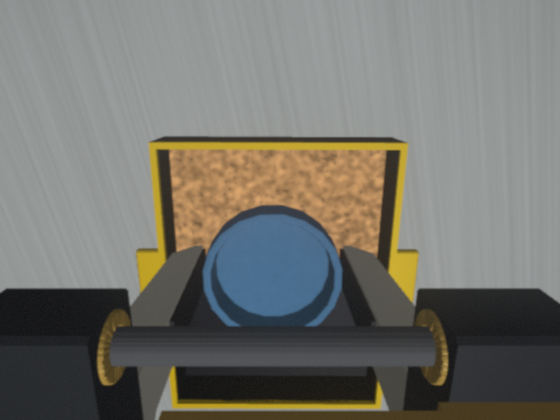

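The saucer is held level over the cork bay, centred at u≈272 with the bay's centre at u≈278. Lowering it.

>>> {"fn": "arm_command", "kwargs": {"deltas": [[[0.1, 0.2, -1.5, 0, 0, 0], [0, 0, -2, 0, 0, 0], [0, 0, -1.5, 0, 0, 0], [0, 0, -1, 0, 0, 0], [0, 0, -0.6, 0, 0, 0], [0, 0, -0.4, 0, 0, 0], [0, 0, -0.2, 0, 0, 0], [0, 0, -0.1, 0, 0, 0], [0, 0, 0, 0, 0, 0], [0, 0, 0, 0, 0, 0]]]}}

```text
t: 6.25
tool_pos: [0.6391, 0.1787, 0.0125]
orientation: [2.438, 1.981, 0.002]
force: [-0.1, 0.1, -0.7]
opening: 0.0642
gripper_force: 12.0
```

```bash
python3 -c "
from h import *
st()"
```

```text
t 6.25 pos [0.6391 0.1787 0.0125] yang -11.8 z [ 0.001  0.    -1.   ] F [-0.1  0.1 -0.7] op 0.0642 gf 12.0 q6 0.40
```

Lowering to contact in small steps.

>>> {"fn": "arm_command", "kwargs": {"deltas": [[[0, 0, -0.1, 0, 0, 0], [0, 0, -0.1, 0, 0, 0], [0, 0, 0, 0, 0, 0], [0, 0, 0, 0, 0, 0]]]}}

```text
t: 6.58
tool_pos: [0.6388, 0.1787, 0.01]
orientation: [2.438, 1.981, 0.001]
force: [1.1, -0.2, -0.0]
opening: 0.0638
gripper_force: 12.0
```

>>> {"fn": "arm_command", "kwargs": {"deltas": [[[0, 0, -0.06, 0, 0, 0], [0, 0, 0, 0, 0, 0], [0, 0, 0, 0, 0, 0]]]}}

```text
t: 6.83
tool_pos: [0.6388, 0.1787, 0.01]
orientation: [2.438, 1.981, 0.001]
force: [-2.4, 0.7, 5.2]
opening: 0.0642
gripper_force: 12.0
```

>>> {"fn": "arm_command", "kwargs": {"deltas": [[[0, 0, 0, 0, 0, 0], [0, 0, 0, 0, 0, 0], [0, 0, 0, 0, 0, 0], [0, 0, 0, 0, 0, 0], [0, 0, 0.4, 0, 0, 0], [0, 0, 1, 0, 0, 0], [0, 0, 2, 0, 0, 0], [0, 0, 3, 0, 0, 0], [-0.5, -1, 3, 0, 0, 0], [-1, -2, 2, 0, 0, 0], [-1.5, -3, 0, 0, 0, 0], [-1.5, -3, 0, 0, 0, 0]]], "gripper": 0.68}}

```text
t: 7.83
tool_pos: [0.5949, 0.0885, 0.1268]
orientation: [2.434, 1.981, 0.008]
force: [0.2, -1.4, -0.7]
opening: 0.0782
gripper_force: 0.0
```

>>> {"fn": "arm_command", "kwargs": {"deltas": [[[-1.5, -3, 0, 0, 0, 0], [-1.5, -3, 0, 0, 0, 0], [-1.5, -3, 0, 0, 0, 0], [-1.5, -3, 0, 0, 0, 0], [-1.5, -3, 0, 0, 0, 0], [-1.5, -3, 0, 0, 0, 0], [-1.5, -3, 0, 0, 0, 0], [-1.5, -3, 0, 0, 0, 0], [-1.5, -3, 0, 0, 0, 0], [-1.5, -3, 0, 0, 0, 0], [-1.5, -2.5, 0, 0, 0, 0], [-1.5, -2.5, 0, 0, 0, 0]]], "gripper": 1}}

```text
t: 8.83
tool_pos: [0.4128, -0.263, 0.1243]
orientation: [2.437, 1.98, 0.001]
force: [0.3, -0.3, -0.0]
opening: 0.0933
gripper_force: 0.0
```

>>> {"fn": "arm_command", "kwargs": {"deltas": [[[-1, -2, 0, 0, 0, 0], [-0.6, -1, 0, 0, 0, 0], [0, 0, 0, 0, 0, 0], [0, 0, 0, 0, 0, 0]]]}}

```text
t: 9.17
tool_pos: [0.3976, -0.2913, 0.1235]
orientation: [2.439, 1.979, 0.001]
force: [1.1, 0.5, -0.2]
opening: 0.093
gripper_force: 0.0
```

```bash
python3 - <<'E'
from loc import *
s=st(); p=s['tool_pos']; print('delta cm',np.round((np.array([.3921,-.294,.029])-p)*100,2))
c=cam('wrist'); im=eyes.read_camera('wrist'); t=eyes.read_camera('top')
cv2.imwrite('pics/top1.png',t)
print('clay pred',proj(c,[[.3921,-.294,.058]]))
print(hullc(im,(0,80,40),(20,255,255),(150,60,400,300)), cen(proj(c,MOD['clay']+[.3921,-.294,0])))
m,b=hullc(t,(95,80,40),(118,255,255),(200,130,232,190)); print(m,b)
f=lambda p:cen(proj(cam('top'),MOD['saucer'][:48]+[p[0],p[1],.005]))-m
print('saucer',least_squares(f,[.63,.18]).x)
E
```

```text
t 9.17 pos [ 0.3976 -0.2913  0.1235] yang -11.9 z [ 0.001  0.    -1.   ] F [ 1.1  0.5 -0.2] op 0.0930 gf 0.0 q6 -0.53
delta cm [-0.55 -0.27 -9.45]
clay pred [[265.42049558 225.91082106]]
(array([265.66536469, 221.40563305]), array([ 221,  176,   90,   91, 6319], dtype=int32)) [265.54707726 221.7169513 ]
[217.84611603 157.46017699] [207 147  22  22 358]
saucer [0.63700846 0.17665914]
```

The wrist view confirms the clay pot's position, within 0.5 px of the prediction. Descending onto its collar.

>>> {"fn": "arm_command", "kwargs": {"deltas": [[[-0.45, -0.07, -1.5, 0, 0, 0], [0, 0, -2.2, 0, 0, 0], [0, 0, -2, 0, 0, 0], [0, 0, -1.5, 0, 0, 0], [0, 0, -1, 0, 0, 0], [0, 0, -0.7, 0, 0, 0], [0, 0, -0.5, 0, 0, 0], [0, 0, 0, 0, 0, 0], [0, 0, 0, 0, 0, 0]]]}}

```text
t: 10.02
tool_pos: [0.3934, -0.2921, 0.0295]
orientation: [2.437, 1.981, 0.0]
force: [0.0, -0.4, 0.0]
opening: 0.0929
gripper_force: 0.0
```

>>> {"fn": "arm_command", "kwargs": {"deltas": [[[0, 0, 0, 0, 0, 0], [0, 0, 0, 0, 0, 0], [0, 0, 0, 0, 0, 0], [0, 0, 0, 0, 0, 0], [0, 0, 0, 0, 0, 0], [0, 0, 0, 0, 0, 0], [0, 0, 0, 0, 0, 0], [0, 0, 0, 0, 0, 0]]], "gripper": -1, "squeeze": 15}}

```text
t: 10.68
tool_pos: [0.3931, -0.2922, 0.0293]
orientation: [2.438, 1.981, 0.0]
force: [-0.4, 0.7, 2.8]
opening: 0.0605
gripper_force: 15.0
```

>>> {"fn": "arm_command", "kwargs": {"deltas": [[[0, 0, 0.5, 0, 0, 0], [0, 0, 1.5, 0, 0, 0], [0, 0, 2.5, 0, 0, 0], [0, 0, 3, 0, 0, 0], [0.5, 1, 2, 0, 0, 0], [1, 2, 1, 0, 0, 0], [1.5, 3, 0, 0, 0, 0], [1.5, 3, 0, 0, 0, 0], [1.5, 3, 0, 0, 0, 0], [1.5, 3, 0, 0, 0, 0], [1.5, 3, 0, 0, 0, 0], [1.5, 3, 0, 0, 0, 0]]]}}

```text
t: 11.68
tool_pos: [0.4982, -0.0804, 0.1342]
orientation: [-2.438, -1.981, 0.0]
force: [0.8, -0.6, -1.7]
opening: 0.0603
gripper_force: 15.0
```

>>> {"fn": "arm_command", "kwargs": {"deltas": [[[1.5, 3, 0, 0, 0, 0], [1.5, 3, 0, 0, 0, 0], [1.5, 3, 0, 0, 0, 0], [1.5, 3, 0, 0, 0, 0], [1.5, 3, 0, 0, 0, 0], [1.5, 3, 0, 0, 0, 0], [1.5, 2.5, 0, 0, 0, 0], [1.5, 2.2, 0, 0, 0, 0], [1.2, 1.3, 0, 0, 0, 0], [0.6, 0.6, 0, 0, 0, 0], [0, 0, 0, 0, 0, 0], [0, 0, 0, 0, 0, 0]]]}}

```text
t: 12.68
tool_pos: [0.6355, 0.1634, 0.1336]
orientation: [-2.438, -1.981, 0.002]
force: [0.4, -0.0, -0.6]
opening: 0.0606
gripper_force: 15.0
```

```bash
python3 - <<'E'
from h import *
s=st(); p=s['tool_pos']; print('delta cm',np.round((np.array([.6388,.1787,.0383])-p)*100,2))
E
```

```text
t 12.68 pos [0.6355 0.1634 0.1336] yang -11.8 z [-0.001 -0.001 -1.   ] F [ 0.4 -0.  -0.6] op 0.0606 gf 15.0 q6 0.38
delta cm [ 0.33  1.53 -9.53]
```

>>> {"fn": "arm_command", "kwargs": {"deltas": [[[0.33, 1, -1, 0, 0, 0], [0, 0.53, -1.5, 0, 0, 0], [0, 0, -1.5, 0, 0, 0], [0, 0, -1, 0, 0, 0], [0, 0, -0.5, 0, 0, 0], [0, 0, 0, 0, 0, 0], [0, 0, 0, 0, 0, 0]]]}}

```text
t: 13.27
tool_pos: [0.6389, 0.179, 0.0786]
orientation: [-2.438, -1.981, 0.001]
force: [0.7, -0.0, -0.5]
opening: 0.0607
gripper_force: 15.0
```

```bash
python3 - <<'E'
from h import *
s=st(); p=s['tool_pos']; print('delta cm',np.round((np.array([.6388,.1787,.0383])-p)*100,2))
im=eyes.read_camera('wrist'); sd=eyes.read_camera('side')
a=cv2.resize(sd[130:240,260:370],(500,500),interpolation=cv2.INTER_CUBIC)
cv2.imwrite('pics/p3.png',np.hstack([cv2.resize(im,None,fx=.53,fy=.53),a[:222,:]]) if 0 else a)
E
```

```text
t 13.27 pos [0.6389 0.179  0.0786] yang -11.8 z [-0.001 -0.    -1.   ] F [ 0.7 -0.  -0.5] op 0.0607 gf 15.0 q6 0.40
delta cm [-0.01 -0.03 -4.03]
```

View pics/p3.png

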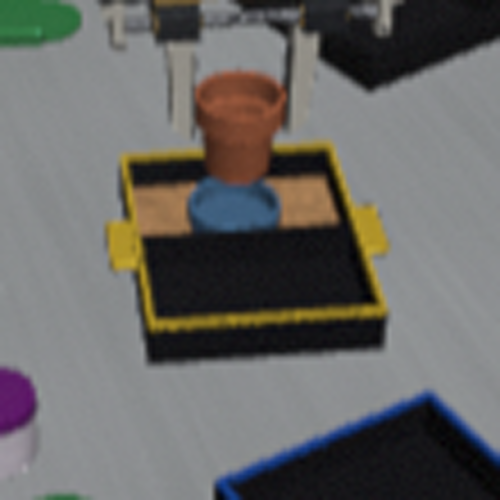

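The pot hangs upright at (238,130), centred above the saucer at (235,205), which sits flat in the cork bay. Lowering it.

>>> {"fn": "arm_command", "kwargs": {"deltas": [[[0, 0, -1, 0, 0, 0], [0, 0, -1, 0, 0, 0], [0, 0, -0.8, 0, 0, 0], [0, 0, -0.5, 0, 0, 0], [0, 0, -0.3, 0, 0, 0], [0, 0, -0.2, 0, 0, 0], [0, 0, 0, 0, 0, 0], [0, 0, 0, 0, 0, 0]]]}}

```text
t: 14.03
tool_pos: [0.6394, 0.1793, 0.0412]
orientation: [2.438, 1.981, 0.0]
force: [0.3, 0.4, -1.3]
opening: 0.0605
gripper_force: 15.0
```

>>> {"fn": "arm_command", "kwargs": {"deltas": [[[0, 0, -0.1, 0, 0, 0], [0, 0, -0.1, 0, 0, 0], [0, 0, 0, 0, 0, 0], [0, 0, 0, 0, 0, 0]]]}}

```text
t: 14.37
tool_pos: [0.6393, 0.1793, 0.0392]
orientation: [2.438, 1.981, 0.0]
force: [-0.0, 0.9, -2.4]
opening: 0.0601
gripper_force: 15.0
```

>>> {"fn": "arm_command", "kwargs": {"deltas": [[[0, 0, -0.08, 0, 0, 0], [0, 0, 0, 0, 0, 0], [0, 0, 0, 0, 0, 0]]]}}

```text
t: 14.62
tool_pos: [0.6393, 0.1793, 0.0383]
orientation: [2.438, 1.981, 0.0]
force: [0.6, 0.1, -0.6]
opening: 0.0607
gripper_force: 15.0
```

>>> {"fn": "arm_command", "kwargs": {"deltas": [[[0, 0, -0.06, 0, 0, 0], [0, 0, 0, 0, 0, 0], [0, 0, 0, 0, 0, 0]]]}}

```text
t: 14.87
tool_pos: [0.6393, 0.1793, 0.0383]
orientation: [2.438, 1.981, 0.0]
force: [-3.7, -0.2, 5.0]
opening: 0.0603
gripper_force: 15.0
```

Contact is felt at the expected height, so I release, lift and go to the tin.

>>> {"fn": "arm_command", "kwargs": {"deltas": [[[0, 0, 0, 0, 0, 0], [0, 0, 0, 0, 0, 0], [0, 0, 0, 0, 0, 0], [0, 0, 0, 0, 0, 0], [0, 0, 0.5, 0, 0, 0], [0, 0, 1.5, 0, 0, 0], [0, 0, 3, 0, 0, 0], [0, 0, 3, 0, 0, 0], [-0.7, -0.5, 1, 0, 0, 0], [-1.5, -1.2, 0, 0, 0, 0], [-2, -1.6, 0, 0, 0, 0], [-2, -1.6, 0, 0, 0, 0]]], "gripper": 0.68}}

```text
t: 15.87
tool_pos: [0.5774, 0.1301, 0.1297]
orientation: [2.436, 1.981, 0.003]
force: [-0.1, 0.1, 0.1]
opening: 0.0781
gripper_force: 0.0
```

>>> {"fn": "arm_command", "kwargs": {"deltas": [[[-2, -1.6, 0, 0, 0, 0], [-2, -1.6, 0, 0, 0, 0], [-2, -1.6, 0, 0, 0, 0], [-2, -1.6, 0, 0, 0, 0], [-2, -1.6, 0, 0, 0, 0], [-2, -1.6, 0, 0, 0, 0], [-2, -1.6, 0, 0, 0, 0], [-1, -0.6, 0, 0, 0, 0], [0, 0, 0, 0, 0, 0], [0, 0, 0, 0, 0, 0]]], "gripper": 0.5}}

```text
t: 16.7
tool_pos: [0.428, 0.012, 0.1291]
orientation: [2.438, 1.979, 0.003]
force: [0.5, 0.8, 0.8]
opening: 0.0697
gripper_force: 0.0
```

```bash
python3 - <<'E'
from loc import *
s=st(); p=s['tool_pos']; print('delta cm',np.round((np.array([.4275,.0122,.021])-p)*100,2))
c=cam('wrist'); im=eyes.read_camera('wrist'); t=eyes.read_camera('top')
print(hullc(im,(130,80,30),(165,255,255),(100,60,460,330)), cen(proj(c,MOD['lid']+[.427,.0107,0])))
cv2.imwrite('pics/tc2.png',cv2.resize(t[130:195,185:285],(800,520),interpolation=cv2.INTER_CUBIC))
cv2.imwrite('pics/w3.png',im)
E
```

```text
t 16.70 pos [0.428  0.012  0.1291] yang -11.9 z [ 0.003 -0.    -1.   ] F [0.5 0.8 0.8] op 0.0697 gf 0.0 q6 0.12
delta cm [ -0.05   0.02 -10.81]
(array([272.05095628, 212.88788707]), array([ 238,  179,   69,   68, 3709], dtype=int32)) [271.56656955 212.07052191]
```

View pics/tc2.png

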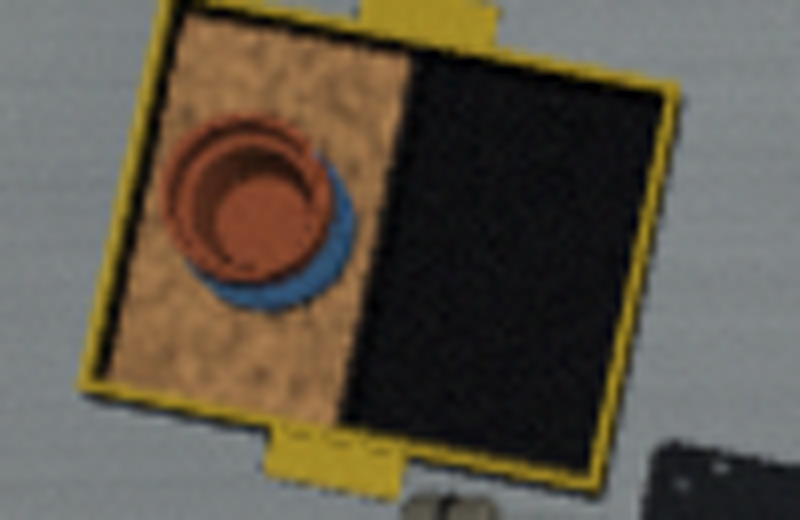

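The pot's rim at (247,198) sits over the saucer at (268,228), and the offset is consistent with parallax, so the pot stands upright inside it. The wrist view puts the tin within 1 px of the prediction. Descending on it.

>>> {"fn": "arm_command", "kwargs": {"deltas": [[[0, 0, -1.5, 0, 0, 0], [0, 0, -2.5, 0, 0, 0], [0, 0, -2.5, 0, 0, 0], [0, 0, -2, 0, 0, 0], [0, 0, -1.2, 0, 0, 0], [0, 0, -0.7, 0, 0, 0], [0, 0, -0.4, 0, 0, 0], [0, 0, 0, 0, 0, 0], [0, 0, 0, 0, 0, 0]]]}}

```text
t: 17.55
tool_pos: [0.428, 0.0124, 0.0203]
orientation: [2.437, 1.981, 0.001]
force: [0.9, 0.2, 0.0]
opening: 0.07
gripper_force: 0.0
```

>>> {"fn": "arm_command", "kwargs": {"deltas": [[[0, 0, 0, 0, 0, 0], [0, 0, 0, 0, 0, 0], [0, 0, 0, 0, 0, 0], [0, 0, 0, 0, 0, 0], [0, 0, 0, 0, 0, 0], [0, 0, 0, 0, 0, 0], [0, 0, 0, 0, 0, 0]]], "gripper": -1, "squeeze": 15}}

```text
t: 18.13
tool_pos: [0.4278, 0.0122, 0.0202]
orientation: [2.437, 1.981, 0.001]
force: [-0.9, 0.5, 6.5]
opening: 0.0498
gripper_force: 15.0
```

>>> {"fn": "arm_command", "kwargs": {"deltas": [[[0, 0, 0.5, 0, 0, 0], [0, 0, 1.5, 0, 0, 0], [0, 0, 2.5, 0, 0, 0], [0, 0, 2.5, 0, 0, 0], [0.5, 0.2, 1, 0, 0, 0], [1.5, 0.6, 0, 0, 0, 0], [2, 0.8, 0, 0, 0, 0], [2, 0.8, 0, 0, 0, 0], [2, 0.8, 0, 0, 0, 0], [2, 0.8, 0, 0, 0, 0], [2, 0.8, 0, 0, 0, 0], [2, 0.8, 0, 0, 0, 0]]]}}

```text
t: 19.13
tool_pos: [0.5679, 0.0689, 0.0984]
orientation: [-2.437, -1.981, 0.001]
force: [0.2, 0.5, -0.3]
opening: 0.0492
gripper_force: 15.0
```

>>> {"fn": "arm_command", "kwargs": {"deltas": [[[2, 0.8, 0, 0, 0, 0], [1.7, 0.7, 0, 0, 0, 0], [1, 0.4, 0, 0, 0, 0], [0.5, 0.2, 0, 0, 0, 0], [0, 0, 0, 0, 0, 0], [0, 0, 0, 0, 0, 0]]]}}

```text
t: 19.63
tool_pos: [0.6186, 0.0892, 0.0987]
orientation: [-2.437, -1.981, 0.002]
force: [-0.3, -0.1, -1.0]
opening: 0.0493
gripper_force: 15.0
```

```bash
python3 - <<'E'
from h import *
s=st(); p=s['tool_pos']; print('delta cm',np.round((np.array([.6195,.089,.0242])-p)*100,2))
im=eyes.read_camera('wrist'); cv2.imwrite('pics/w4.png',im)
E
```

```text
t 19.63 pos [0.6186 0.0892 0.0987] yang -11.8 z [-0.001 -0.    -1.   ] F [-0.3 -0.1 -1. ] op 0.0493 gf 15.0 q6 0.27
delta cm [ 0.09 -0.02 -7.45]
```

View pics/w4.png

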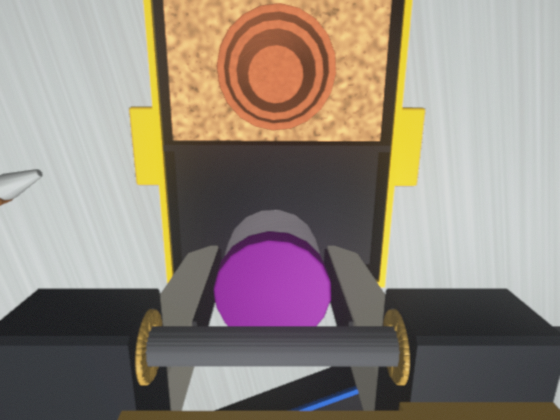

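The tin is held lid up at (273,285) over the bare bay, with the divider at v≈145. The clay pot stands upright at (277,68). Lowering the tin.

>>> {"fn": "arm_command", "kwargs": {"deltas": [[[0.1, 0, -1.2, 0, 0, 0], [0, 0, -2, 0, 0, 0], [0, 0, -1.8, 0, 0, 0], [0, 0, -1.1, 0, 0, 0], [0, 0, -0.6, 0, 0, 0], [0, 0, -0.3, 0, 0, 0], [0, 0, -0.2, 0, 0, 0], [0, 0, 0, 0, 0, 0], [0, 0, 0, 0, 0, 0]]]}}

```text
t: 20.43
tool_pos: [0.621, 0.0893, 0.0286]
orientation: [2.437, 1.981, 0.002]
force: [0.1, 0.2, -0.6]
opening: 0.0497
gripper_force: 15.0
```

>>> {"fn": "arm_command", "kwargs": {"deltas": [[[0, 0, -0.1, 0, 0, 0], [0, 0, 0, 0, 0, 0], [0, 0, 0, 0, 0, 0]]]}}

```text
t: 20.68
tool_pos: [0.6206, 0.0893, 0.0271]
orientation: [2.438, 1.981, 0.001]
force: [-0.1, -1.1, -0.8]
opening: 0.0492
gripper_force: 15.0
```

>>> {"fn": "arm_command", "kwargs": {"deltas": [[[0, 0, -0.1, 0, 0, 0], [0, 0, -0.1, 0, 0, 0], [0, 0, 0, 0, 0, 0], [0, 0, 0, 0, 0, 0]]]}}

```text
t: 21.02
tool_pos: [0.6201, 0.0892, 0.0245]
orientation: [-2.438, -1.981, 0.0]
force: [0.3, -0.3, -0.6]
opening: 0.0493
gripper_force: 15.0
```

>>> {"fn": "arm_command", "kwargs": {"deltas": [[[0, 0, -0.1, 0, 0, 0], [0, 0, 0, 0, 0, 0], [0, 0, 0, 0, 0, 0]]]}}

```text
t: 21.27
tool_pos: [0.6203, 0.0893, 0.0243]
orientation: [2.438, 1.981, 0.0]
force: [-3.0, -0.7, 5.2]
opening: 0.0493
gripper_force: 15.0
```

>>> {"fn": "arm_command", "kwargs": {"deltas": [[[0, 0, 0, 0, 0, 0], [0, 0, 0, 0, 0, 0], [0, 0, 0, 0, 0, 0], [0, 0, 0.4, 0, 0, 0], [0, 0, 1.5, 0, 0, 0], [0, 0, 3, 0, 0, 0], [0, 0, 3, 0, 0, 0], [-0.5, -0.5, 2, 0, 0, 0], [-1, -1.2, 0, 0, 0, 2], [-1.6, -1.8, 0, 0, 0, 2.4], [-1.6, -1.8, 0, 0, 0, 2.4], [-1.6, -1.8, 0, 0, 0, 2.4]]], "gripper": 0.45}}

```text
t: 22.27
tool_pos: [0.5567, 0.0177, 0.123]
orientation: [2.268, 2.173, 0.001]
force: [0.5, 0.2, 0.7]
opening: 0.0671
gripper_force: 0.0
```

>>> {"fn": "arm_command", "kwargs": {"deltas": [[[-1.6, -1.8, 0, 0, 0, 2.4], [-1.6, -1.8, 0, 0, 0, 2.4], [-1.6, -1.8, 0, 0, 0, 2.4], [-1.6, -1.8, 0, 0, 0, 2.4], [-1.6, -1.8, 0, 0, 0, 2.4], [-1.6, -1.8, 0, 0, 0, 2.4], [-1.6, -1.8, 0, 0, 0, 0.8], [-1, -1.2, 0, 0, 0, 0], [-0.4, -0.4, 0, 0, 0, 0], [0, 0, 0, 0, 0, 0], [0, 0, 0, 0, 0, 0]]], "gripper": 1}}

```text
t: 23.18
tool_pos: [0.4316, -0.1236, 0.1229]
orientation: [1.965, 2.45, 0.001]
force: [0.4, -0.1, 0.9]
opening: 0.0927
gripper_force: 0.0
```

```bash
python3 - <<'E'
from loc import *
s=st(); p=s['tool_pos']; print('delta cm',np.round((np.array([.4312,-.1235,.037])-p)*100,2))
c=cam('wrist'); im=eyes.read_camera('wrist'); t=eyes.read_camera('top')
print(hullc(im,(55,80,20),(90,255,255),(100,60,460,330)), cen(proj(c,MOD['green']+[.4304,-.125,0])))
cv2.imwrite('pics/top3.png',t); cv2.imwrite('pics/w5.png',im)
E
```

```text
t 23.18 pos [ 0.4316 -0.1236  0.1229] yang 12.5 z [ 0.001  0.    -1.   ] F [ 0.4 -0.1  0.9] op 0.0927 gf 0.0 q6 -0.61
delta cm [-0.04  0.01 -8.59]
(array([270.10502691, 222.09802331]), array([ 226,  176,   89,   91, 6205], dtype=int32)) [270.00662678 221.42217956]
```

The wrist view puts the green pot within 1 px of its prediction. Gripping its collar.

>>> {"fn": "arm_command", "kwargs": {"deltas": [[[0, 0, -1.5, 0, 0, 0], [0, 0, -2.2, 0, 0, 0], [0, 0, -2, 0, 0, 0], [0, 0, -1.4, 0, 0, 0], [0, 0, -0.8, 0, 0, 0], [0, 0, -0.5, 0, 0, 0], [0, 0, -0.2, 0, 0, 0], [0, 0, 0, 0, 0, 0], [0, 0, 0, 0, 0, 0]]]}}

```text
t: 24.03
tool_pos: [0.432, -0.1239, 0.0375]
orientation: [1.963, 2.451, 0.001]
force: [-0.6, 0.3, 0.2]
opening: 0.0932
gripper_force: 0.0
```

>>> {"fn": "arm_command", "kwargs": {"deltas": [[[0, 0, 0, 0, 0, 0], [0, 0, 0, 0, 0, 0], [0, 0, 0, 0, 0, 0], [0, 0, 0, 0, 0, 0], [0, 0, 0, 0, 0, 0], [0, 0, 0, 0, 0, 0], [0, 0, 0, 0, 0, 0], [0, 0, 0, 0, 0, 0]]], "gripper": -1, "squeeze": 10}}

```text
t: 24.7
tool_pos: [0.4312, -0.1238, 0.0367]
orientation: [1.964, 2.452, 0.0]
force: [-0.2, 0.3, 1.0]
opening: 0.0566
gripper_force: 10.0
```

>>> {"fn": "arm_command", "kwargs": {"deltas": [[[0, 0, 0.5, 0, 0, 0], [0, 0, 1.5, 0, 0, 0], [0, 0, 2.5, 0, 0, 0], [0, 0, 2.5, 0, 0, 0], [0.5, -0.2, 1, 0, 0, 0], [1.5, -0.6, 0, 0, 0, 0], [2, -0.8, 0, 0, 0, 0], [2, -0.8, 0, 0, 0, 0], [2, -0.8, 0, 0, 0, 0], [2, -0.8, 0, 0, 0, 0], [2, -0.8, 0, 0, 0, 0], [2, -0.8, 0, 0, 0, 0]]]}}

```text
t: 25.7
tool_pos: [0.5722, -0.1802, 0.1157]
orientation: [-1.964, -2.451, 0.0]
force: [0.2, -0.5, -0.6]
opening: 0.0563
gripper_force: 10.0
```

>>> {"fn": "arm_command", "kwargs": {"deltas": [[[2, -0.8, 0, 0, 0, 0], [2, -0.7, 0, 0, 0, 0], [1.5, -0.5, 0, 0, 0, 0], [0.8, -0.2, 0, 0, 0, 0], [0, 0, 0, 0, 0, 0], [0, 0, 0, 0, 0, 0]]]}}

```text
t: 26.2
tool_pos: [0.6341, -0.2017, 0.1156]
orientation: [-1.963, -2.451, 0.001]
force: [-1.2, -0.8, -0.2]
opening: 0.0564
gripper_force: 10.0
```

```bash
python3 - <<'E'
from h import *
s=st(); p=s['tool_pos']; print('delta cm',np.round((np.array([.634,-.202,.0417])-p)*100,2))
im=eyes.read_camera('wrist'); cv2.imwrite('pics/w6.png',im)
E
```

```text
t 26.20 pos [ 0.6341 -0.2017  0.1156] yang 12.6 z [-0.001  0.    -1.   ] F [-1.2 -0.8 -0.2] op 0.0564 gf 10.0 q6 -0.61
delta cm [-0.01 -0.03 -7.39]
```

View pics/w6.png

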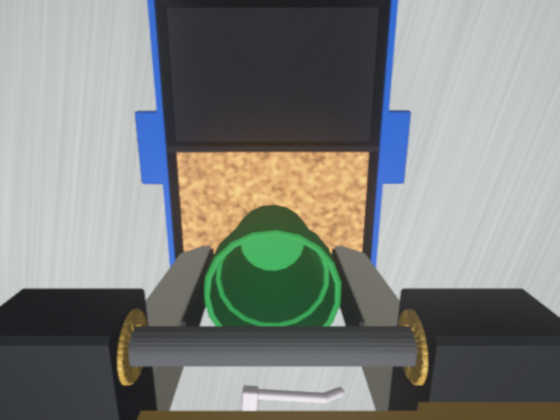

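The green pot is held upright at (272,285) over the cork bay, with the divider at v≈150. Lowering it.

>>> {"fn": "arm_command", "kwargs": {"deltas": [[[0, 0, -1.2, 0, 0, 0], [0, 0, -2, 0, 0, 0], [0, 0, -1.8, 0, 0, 0], [0, 0, -1.1, 0, 0, 0], [0, 0, -0.6, 0, 0, 0], [0, 0, -0.3, 0, 0, 0], [0, 0, -0.2, 0, 0, 0], [0, 0, 0, 0, 0, 0], [0, 0, 0, 0, 0, 0]]]}}

```text
t: 27.0
tool_pos: [0.6349, -0.202, 0.0457]
orientation: [1.963, 2.451, 0.001]
force: [-0.1, 0.3, 0.1]
opening: 0.0562
gripper_force: 10.0
```

>>> {"fn": "arm_command", "kwargs": {"deltas": [[[0, 0, -0.1, 0, 0, 0], [0, 0, -0.1, 0, 0, 0], [0, 0, 0, 0, 0, 0], [0, 0, 0, 0, 0, 0]]]}}

```text
t: 27.33
tool_pos: [0.6343, -0.2018, 0.0428]
orientation: [1.964, 2.452, 0.0]
force: [-0.2, 0.5, 0.6]
opening: 0.0564
gripper_force: 10.0
```

>>> {"fn": "arm_command", "kwargs": {"deltas": [[[0, 0, -0.08, 0, 0, 0], [0, 0, 0, 0, 0, 0], [0, 0, 0, 0, 0, 0]]]}}

```text
t: 27.58
tool_pos: [0.6342, -0.2017, 0.0418]
orientation: [-1.964, -2.452, -0.0]
force: [-0.1, 0.4, -0.6]
opening: 0.0563
gripper_force: 10.0
```

>>> {"fn": "arm_command", "kwargs": {"deltas": [[[0, 0, -0.08, 0, 0, 0], [0, 0, 0, 0, 0, 0], [0, 0, 0, 0, 0, 0]]]}}

```text
t: 27.83
tool_pos: [0.6343, -0.2019, 0.0417]
orientation: [1.964, 2.452, -0.0]
force: [-3.2, 0.9, 5.4]
opening: 0.0565
gripper_force: 10.0
```

Contact felt, so I release, lift and go to the dibber.

>>> {"fn": "arm_command", "kwargs": {"deltas": [[[0, 0, 0, 0, 0, 0], [0, 0, 0, 0, 0, 0], [0, 0, 0, 0, 0, 0], [0, 0, 0, 0, 0, 0], [0, 0, 0.5, 0, 0, 0], [0, 0, 1.5, 0, 0, 0], [0, 0, 3, 0, 0, 0], [0, 0, 3, 0, 0, 0], [-0.2, 0.5, 2, 0, 0, 0], [-0.7, 1, 0, 0, 0, 2.9], [-1.2, 1.9, 0, 0, 0, 5], [-1.2, 1.9, 0, 0, 0, 5]]], "gripper": 0.6}}

```text
t: 28.83
tool_pos: [0.6018, -0.1489, 0.1435]
orientation: [1.671, 2.657, 0.001]
force: [-1.2, 0.4, 0.1]
opening: 0.0744
gripper_force: 0.0
```

>>> {"fn": "arm_command", "kwargs": {"deltas": [[[-1.2, 1.9, 0, 0, 0, 5], [-1.2, 1.9, 0, 0, 0, 5], [-1.2, 1.9, 0, 0, 0, 5], [-1.2, 1.9, 0, 0, 0, 5], [-1.2, 1.9, 0, 0, 0, 5], [-1.2, 1.9, 0, 0, 0, 5], [-1.2, 1.9, 0, 0, 0, 5], [-1.2, 1.9, 0, 0, 0, 5], [-1.2, 1.9, 0, 0, 0, 5], [-1.2, 1.9, 0, 0, 0, 5], [-1.2, 1.9, 0, 0, 0, 5], [-1.2, 1.9, 0, 0, 0, 5]]], "gripper": 0.2}}

```text
t: 29.83
tool_pos: [0.4571, 0.0801, 0.1427]
orientation: [0.117, 3.137, 0.0]
force: [-0.7, 0.8, -0.4]
opening: 0.0559
gripper_force: 0.0
```

>>> {"fn": "arm_command", "kwargs": {"deltas": [[[-1.2, 1.9, 0, 0, 0, 5], [-1.2, 1.9, 0, 0, 0, 5], [-1.2, 1.9, 0, 0, 0, 5], [-0.2, 0.5, 0, 0, 0, 1], [0, 0, 0, 0, 0, 0], [0, 0, 0, 0, 0, 0]]]}}

```text
t: 30.33
tool_pos: [0.4199, 0.1411, 0.142]
orientation: [-0.313, 3.124, -0.0]
force: [0.3, 0.1, -0.4]
opening: 0.0557
gripper_force: 0.0
```

```bash
python3 - <<'E'
from loc import *
s=st(); p=s['tool_pos']; print('delta cm',np.round((np.array([.4195,.141,.004])-p)*100,2))
c=cam('wrist'); im=eyes.read_camera('wrist'); sd=eyes.read_camera('side'); t=eyes.read_camera('top')
th=np.radians(11.5)
L=lambda x,y,z:[.4166+x*np.cos(th)-y*np.sin(th),.1395+x*np.sin(th)+y*np.cos(th),z]
print('pred tip, handle corners top:',proj(c,[L(.05,0,.01),L(.02,.01,.02),L(.02,-.01,.02),L(-.05,-.01,.02),L(-.05,.01,.02)]))
cv2.imwrite('pics/top4.png',t);cv2.imwrite('pics/side4.png',sd); cv2.imwrite('pics/w7.png',im)
E
```

```text
t 30.33 pos [0.4199 0.1411 0.142 ] yang 101.4 z [ 0.002 -0.    -1.   ] F [ 0.3  0.1 -0.4] op 0.0557 gf 0.0 q6 -1.56
delta cm [-4.00e-02 -1.00e-02 -1.38e+01]
pred tip, handle corners top: [[270.35554406 245.972648  ]
 [282.54897518 216.35594446]
 [257.84280926 216.40880915]
 [256.67625654 128.50996687]
 [283.10365076 128.45829501]]
```

View pics/w7.png

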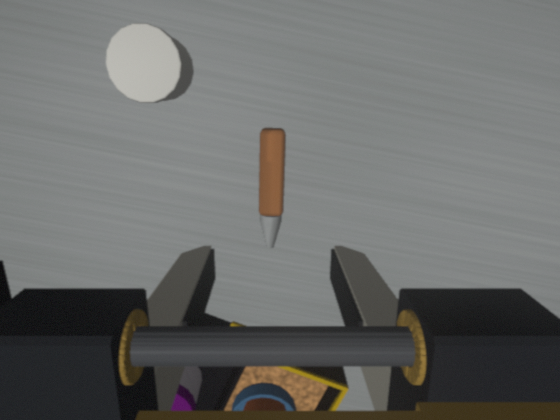

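The dibber appears at (272,129)–(270,247), within 2 px of the prediction and aligned with the tool. Gripping it at its middle.

>>> {"fn": "arm_command", "kwargs": {"deltas": [[[0, 0, -2, 0, 0, 0], [0, 0, -2.8, 0, 0, 0], [0, 0, -2.8, 0, 0, 0], [0, 0, -2.5, 0, 0, 0], [0, 0, -1.6, 0, 0, 0], [0, 0, -1, 0, 0, 0], [0, 0, -0.6, 0, 0, 0], [0, 0, -0.4, 0, 0, 0], [0, 0, 0, 0, 0, 0], [0, 0, 0, 0, 0, 0]]]}}

```text
t: 31.32
tool_pos: [0.42, 0.1413, 0.0049]
orientation: [-0.314, 3.125, 0.0]
force: [0.2, 0.4, -0.2]
opening: 0.0556
gripper_force: 0.0
```

>>> {"fn": "arm_command", "kwargs": {"deltas": [[[0, 0, 0, 0, 0, 0], [0, 0, 0, 0, 0, 0], [0, 0, 0, 0, 0, 0], [0, 0, 0, 0, 0, 0], [0, 0, 0, 0, 0, 0], [0, 0, 0, 0, 0, 0], [0, 0, 0, 0, 0, 0], [0, 0, 0, 0, 0, 0]]], "gripper": -1, "squeeze": 20}}

```text
t: 31.98
tool_pos: [0.4193, 0.1413, 0.0042]
orientation: [-0.315, 3.126, -0.0]
force: [-0.8, 0.1, 1.6]
opening: 0.0197
gripper_force: 20.0
```

>>> {"fn": "arm_command", "kwargs": {"deltas": [[[0, 0, 0.5, 0, 0, 0], [0, 0, 1.5, 0, 0, 0], [0, 0, 2.5, 0, 0, 0], [0, 0, 3, 0, 0, 0], [0, 0, 3, 0, 0, 0], [0.5, -0.6, 1, 0, 0, 1], [1.1, -1.4, 0, 0, 0, 0], [1.4, -1.9, 0, 0, 0, 0], [1.4, -1.9, 0, 0, 0, 0], [1.4, -1.9, 0, 0, 0, 0], [1.4, -1.9, 0, 0, 0, 0], [1.4, -1.9, 0, 0, 0, 0]]]}}

```text
t: 32.98
tool_pos: [0.5057, 0.0252, 0.1192]
orientation: [0.342, -3.123, -0.0]
force: [0.2, 0.7, -1.0]
opening: 0.0196
gripper_force: 20.0
```

>>> {"fn": "arm_command", "kwargs": {"deltas": [[[1.4, -1.9, 0, 0, 0, 0], [1.4, -1.9, 0, 0, 0, 0], [1.4, -1.9, 0, 0, 0, 0], [1.4, -1.9, 0, 0, 0, 0], [1.4, -1.9, 0, 0, 0, 0], [1.4, -1.9, 0, 0, 0, 0], [1.4, -1.6, 0, 0, 0, 0], [0.9, -0.8, 0, 0, 0, 0], [0.2, 0, 0, 0, 0, 0], [0, 0, 0, 0, 0, 0], [0, 0, 0, 0, 0, 0]]]}}

```text
t: 33.9
tool_pos: [0.6136, -0.1111, 0.1188]
orientation: [0.342, -3.122, -0.001]
force: [-0.5, -0.6, -0.9]
opening: 0.02
gripper_force: 20.0
```

```bash
python3 - <<'E'
from h import *
s=st(); p=s['tool_pos']; print('delta cm',np.round((np.array([.614,-.111,.0082])-p)*100,2))
im=eyes.read_camera('wrist'); cv2.imwrite('pics/w8.png',im)
E
```

```text
t 33.90 pos [ 0.6136 -0.1111  0.1188] yang 102.5 z [-0.001  0.    -1.   ] F [-0.5 -0.6 -0.9] op 0.0200 gf 20.0 q6 -2.05
delta cm [ 4.000e-02  1.000e-02 -1.106e+01]
```

View pics/w8.png

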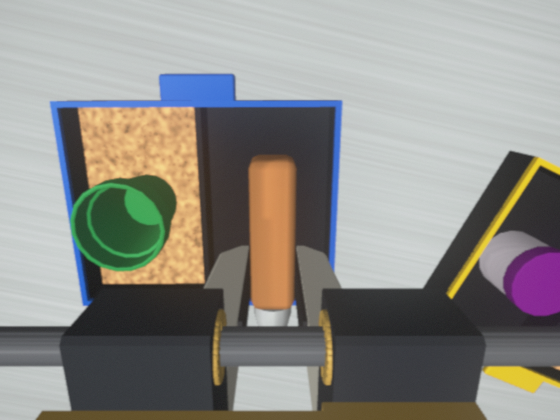

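The dibber is held level at (272,230) along the bare bay, and the green pot stands at (120,225) on the cork. Lowering the dibber.

>>> {"fn": "arm_command", "kwargs": {"deltas": [[[0, 0, -1.5, 0, 0, 0], [0, 0, -2.5, 0, 0, 0], [0, 0, -2.5, 0, 0, 0], [0, 0, -1.8, 0, 0, 0], [0, 0, -1.2, 0, 0, 0], [0, 0, -0.6, 0, 0, 0], [0, 0, -0.4, 0, 0, 0], [0, 0, -0.2, 0, 0, 0], [0, 0, 0, 0, 0, 0], [0, 0, 0, 0, 0, 0]]]}}

```text
t: 34.78
tool_pos: [0.6151, -0.112, 0.0133]
orientation: [-0.342, 3.121, -0.001]
force: [-0.3, 0.2, -0.6]
opening: 0.0198
gripper_force: 20.0
```

>>> {"fn": "arm_command", "kwargs": {"deltas": [[[0, 0, -0.1, 0, 0, 0], [0, 0, -0.1, 0, 0, 0], [0, 0, 0, 0, 0, 0], [0, 0, 0, 0, 0, 0]]]}}

```text
t: 35.12
tool_pos: [0.6143, -0.1118, 0.0102]
orientation: [-0.342, 3.123, -0.0]
force: [0.3, -0.2, -1.2]
opening: 0.0199
gripper_force: 20.0
```

>>> {"fn": "arm_command", "kwargs": {"deltas": [[[0, 0, -0.1, 0, 0, 0], [0, 0, -0.08, 0, 0, 0], [0, 0, 0, 0, 0, 0], [0, 0, 0, 0, 0, 0]]]}}

```text
t: 35.45
tool_pos: [0.6142, -0.1118, 0.0082]
orientation: [-0.342, 3.123, -0.0]
force: [-0.1, -0.3, -0.0]
opening: 0.0196
gripper_force: 20.0
```

>>> {"fn": "arm_command", "kwargs": {"deltas": [[[0, 0, -0.06, 0, 0, 0], [0, 0, 0, 0, 0, 0], [0, 0, 0, 0, 0, 0]]]}}

```text
t: 35.7
tool_pos: [0.6143, -0.1118, 0.0082]
orientation: [-0.342, 3.123, -0.0]
force: [-2.5, -0.1, 6.0]
opening: 0.0202
gripper_force: 20.0
```

Contact. I open to about 33 mm, lift clear and back away.

>>> {"fn": "arm_command", "kwargs": {"deltas": [[[0, 0, 0, 0, 0, 0], [0, 0, 0, 0, 0, 0], [0, 0, 0, 0, 0, 0], [0, 0, 0, 0, 0, 0], [0, 0, 0.4, 0, 0, 0], [0, 0, 1.2, 0, 0, 0], [0, 0, 2.5, 0, 0, 0], [0, 0, 3, 0, 0, 0], [0, 0, 3, 0, 0, 0], [0, 0, 3, 0, 0, 0], [0, 0, 2, 0, 0, 0], [0, 0, 1, 0, 0, 0]]], "gripper": -0.28}}

```text
t: 36.7
tool_pos: [0.6163, -0.1123, 0.1743]
orientation: [-0.341, 3.117, -0.004]
force: [0.1, -0.7, 0.3]
opening: 0.0335
gripper_force: 0.0
```

>>> {"fn": "arm_command", "kwargs": {"deltas": [[[-2, 0.7, 0.5, 0, 0, 0], [-2.5, 0.7, 0.5, 0, 0, 0], [-2.5, 0.7, 0.5, 0, 0, 0], [-2.5, 0.7, 0.5, 0, 0, 0], [-2.5, 0.7, 0.5, 0, 0, 0], [-2.5, 0.7, 0.5, 0, 0, 0], [-2.5, 0.7, 0.5, 0, 0, 0], [-2, 0.7, 0, 0, 0, 0], [-1, 0, 0, 0, 0, 0], [0, 0, 0, 0, 0, 0], [0, 0, 0, 0, 0, 0], [0, 0, 0, 0, 0, 0]]]}}

```text
t: 37.7
tool_pos: [0.4147, -0.0559, 0.2037]
orientation: [-0.342, 3.123, -0.0]
force: [1.0, -1.0, -0.8]
opening: 0.0334
gripper_force: 0.0
```

```bash
python3 - <<'E'
from h import *
st(); t=eyes.read_camera('top'); s=eyes.read_camera('side')
a=cv2.resize(t[110:210,180:390],(800,381),interpolation=cv2.INTER_CUBIC)
cv2.imwrite('pics/topf.png',t); cv2.imwrite('pics/sidef.png',s)
cv2.imwrite('pics/f.png',cv2.resize(s[100:320,240:440],(546,600),interpolation=cv2.INTER_CUBIC)); cv2.imwrite('pics/f2.png',a)
E
```

```text
t 37.70 pos [ 0.4147 -0.0559  0.2037] yang 102.5 z [ 0. -0. -1.] F [ 1.  -1.  -0.8] op 0.0334 gf 0.0 q6 -2.05
```

View pics/f.png

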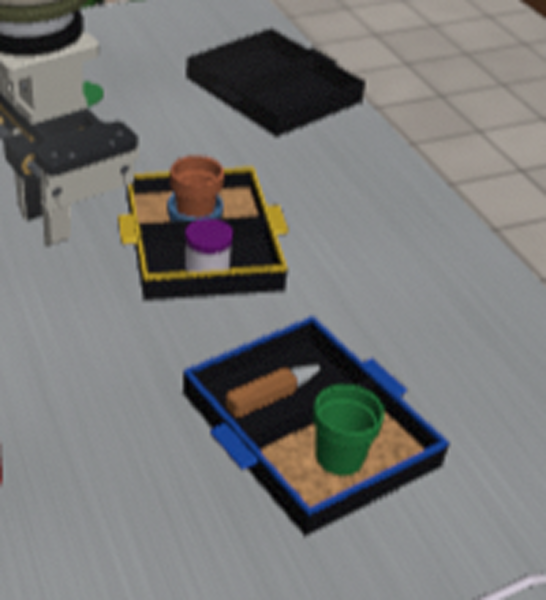

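View pics/f2.png

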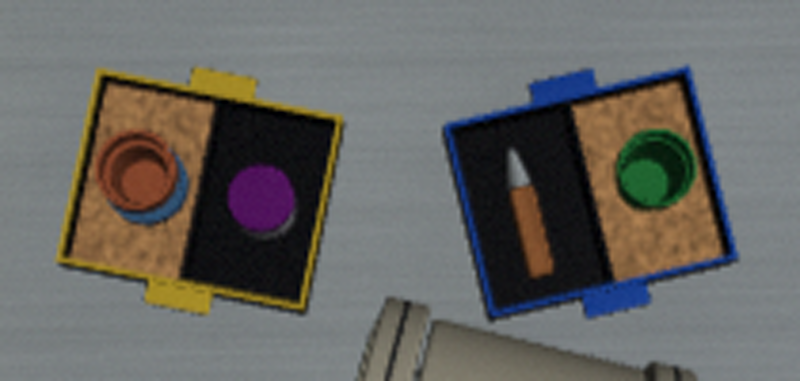

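All five things are in place. In the top crop the clay pot is in the saucer at (145,180), the tin at (262,197) lid up, the dibber flat at (530,215) and the green pot upright at (655,170). The arm is clear, so I hand in.

```bash
python3 -c "
from h import *
print(ticket.close_job())"
```

```text
the job is handed in; nothing more can be done
None
```

Both planting kits are made up as asked and the job is handed in at about 38 s: everything was set down and released, and the trowel, hand rake and spray bottle were left alone.

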